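# Tip the heatsink onto its base and push it home against the LED test jig

## Robot

A 6-joint arm with a two-finger parallel gripper is mounted at the origin on the work surface. World frame = base frame: x ahead of the robot, y to its left, z up, the work surface at z = 0. Lengths are in m, angles in degrees, forces in N, time in s.
With the tool pointing down it reaches from about 0.375 to 0.9 m from the base axis. Payload 3.1 kg.
Tool frame: the origin (TCP) lies midway between the tips of the shut fingers; the grasp point (between the pads) lies 19 mm behind it; z points along the fingers, y is the direction in which the jaws open and shut (so a half turn about z gives the same grasp; the last joint's range is limited). The gripper opens to 87 mm and grips with 3 to 60 N. Pads are 19 mm wide; open, the fingers measure 117 mm over their backs; the gripper's body (75 mm by 190 mm) begins 51 mm behind the grasp point.
Start: joints at [62.481, 30.224, 82.088, -0, 67.689, -10.227], TCP at [0.186, 0.597, 0.223] pointing down, gripper open.
Joint ranges: [-176.69, 176.69], [-43.24, 126.21], [12.49, 139.97], [-82, 262], [0, 151.66], [-163.58, 163.58]. Speed limits (degrees/s): [159.86, 159.86, 180, 180, 180, 180].

## Interface

Orientations are given as a 3x3 rotation matrix whose columns are the frame's x, y, z axes.
In Python, from rig import status, vision, bot, models gives the robot as it stands.
- The arm moves only by the tool send_rows, never from a script. Its argument "moves" is a list of rows, each a list of 7 numbers: the shift along the tool's x, y, z in units of 25 mm (1.0 is 25 mm), then the turn, a rotation vector about the tool's x, y, z in units of 10 degrees (1.0 is 10 degrees), then the closure, from -1 (fully open) to 1 (shut), so that 0 is half open. In form: [[dx, dy, dz, rx, ry, rz, hand], ...]. A call has 1 to 12 rows; each row shifts and turns the commanded pose from where the row before left it, along the tool's axes as they then stand; what a row does not reach is not made up. A row lasts 1/8 s, in which the tool goes at most 62.5 mm and 10.7 degrees, less where a joint would pass 70% of its speed; a pose out of reach is approached as far as the arm can. A call is refused whole if a number of a shift passes 1 or a number of a turn 1, either way. A call with a gripper value outside its range is refused whole. The fingers move at their own pace and stop on an object; the grip force is fixed at half the most. Time passes only in rows, so rows that do not move let the fingers close. It gives the time, the measured TCP pose, the force and the opening at its end, in the units of the state.
- status.read_state(): the state, without advancing time (a new reading comes with each control period).
- vision.capture(name): name is "scene" or "top" or "wrist"; returns a dict with "img" (400x640x3 uint8, red, green, blue), "depth" (400x640 float32, m along the optical axis (not along the pixel's ray), 0 where there is no reading), "fx", "fy", "cx", "cy" (pixels), "pose" (4x4, takes a point from camera to world coordinates); the wrist camera has in their place "hand_eye" (4x4, takes a point from camera to tool coordinates, whose origin is the TCP and whose axes are the flange's). Camera axes: x right, y up, looking along -z (the intrinsics and any distortion apply to the point x, -y, -z); pixel columns grow to the right and rows downward; lengths in m; the calibration is good to about 2 mm. A picture is of the moment at which its call begins: read the wrist's pose just before it.
- bot.hand_in(): hands the job in, once; it reports no verdict.
Trained networks look in the newest picture that a camera, given by its name, has taken for a name from the list of things; names that differ only in an ending like _2 or _b are one class to them, and where a whole thing is asked for, a point or a joint stands for the part that bears it (a point fixed in the world has none). Each returns a list of dicts, best first, with "confidence" (0 to 1); they miss things now and then, are a little off and sometimes report something else, mostly with a low value. They report only what shows in the picture. A call takes as long as a camera call. They do not tell look-alikes from the thing itself.
- models.masks_of(camera, name): "mask" (400x640 bool, what is visible of it) and "extent" ([left, top, right, bottom] in pixels, round what is visible of it).
- models.landmark_of(camera, name): "point" ([column, row] in pixels: a listed point, or the origin of a listed thing).
The state is a dict: "time_s": time; "joint_positions": joint angles; "qvel": joint speeds; "tau": joint torques, N m; "position": TCP position; "tcp_rot": TCP orientation; "force": force on the tool from outside, world axes, zero at the start; "moment": the same for the moment, N m; "opening": opening from 0.0 (shut) to 1.0 (fully open).
Only numpy, scipy, OpenCV 4.12 (cv2) and the standard library are available. Lean on these libraries where they do the work, as an engineer would, in place of code of your own. Each camera call takes 0.05 s, during which the arm holds its last target.

## Task

The tall finned heatsink block stands on end in front of the LED test jig. Push it over towards the jig with your fingertips so that it lies on its flat base plate with the fins up, then push it along the tiles until its leading end sits square and flush against the jig's stop bar, with its whole width on the bar. Only push it: do not lift or carry it, and leave everything else where it stands.

Things in the scene. Friction and masses are not known exactly. Their poses are not given: they have to be found in the camera images.
- heatsink: Black aluminium heatsink block, 0.18-0.33 kg, standing on end: 100 tall, 60 wide, 32 thick (mm). Origin: centre of the end it stands on. z along the 100 length (up at start); y the width; x out of the flat base plate (8 thick, outer face x=+16; six fins on the other side, tips at x=-16, run the whole length). At the start x points towards the jig, within 13 deg of the jig's x.
- heatsink_mid (a point): Centre of the heatsink block, 50 mm from its origin along its z: 50 mm high standing, 16 mm lying on the base plate. Pushed high on the fins it tips about the base plate's lower edge and falls by itself once leaned about 15 deg; it then lies 32 mm high, x axis down, z axis towards the jig.
- heatsink_end (a point): centre of the heatsink's upper end while standing (100 mm from the origin along the block's z); once tipped it is the leading end, which must meet the stop bar
- jig: LED test jig, fixed: aluminium stop bar 160 wide, 30 high, 12 thick (mm); behind it a blue glass housing, 103 high. Origin: at table height under the middle of the bar's front face (plane x=0). x level, into the jig (the way to push); y along the bar; z up. The block starts 200-250 before the bar, within 20 of its middle; 90 either side of the middle is free of other things.
- small_heatsink: a small black finned heatsink, 40 x 40 x 20 mm high, lying fins up; a bystander; origin: centre of its underside
- solder_sucker: a red plastic solder sucker lying on the tiles, 190 long and 22 mm thick; a bystander; origin: centre of its underside
- solder_reel: a steel reel of solder standing on its flange, 60 across and 43 mm high; a bystander; origin: centre of its underside
- parts_tray: a small open grey parts tray, 80 x 60 x 25 mm high; a bystander; origin: centre of its underside
- flux_jar: a small amber glass jar with a lid, 50 across and 60 mm high; a bystander; origin: centre of its underside
- screwdriver: a screwdriver lying on the tiles, 170 mm long; a bystander; origin: centre of its underside
Mind the look-alikes: they are no part of the job. What is shaped like the jig but green or pink is not meant.

How it is judged:
By the outcome, as a careful person would: the job done as asked, in the order asked, and still so for the second after the job is handed in, with the robot touching nothing.
It also fails if it takes over 51 s, if anything falls off the work surface, if the arm or the gripper's body presses on something with over 40 N, if the wrist force passes 120 N, or if a joint passes its speed limit or range.

## Working session

There is one attempt and no reset: what is moved stays moved. The work goes in short steps, Python scripts to look and compute and a tool call to move; the robot and the scene stay as the last step left them, time stands still between calls to the robot, and variables do not carry over. Pictures are saved under pics/ and viewed, and the job is handed in when it is done.

Besides the shell and the picture viewer there is one more tool, called after "Request:" as name([rows], argument=value, ...), one row to a line, values as JSON. send_rows: Moves the arm, as the interface text tells. Its arguments: {"type":"object","properties":{"moves":{"type":"array"}},"required":["moves"]}

```bash
ls; mkdir -p pics; cat > h.py <<'E'
import numpy as np, cv2
from rig import status, vision, bot, models
def cap(n):
    c=vision.capture(n); return c
def save(c,name,crop=None,scale=1):
    im=c["img"][:,:,::-1]
    if crop: l,t,r,b=crop; im=im[t:b,l:r]
    if scale!=1: im=cv2.resize(im,None,fx=scale,fy=scale,interpolation=cv2.INTER_CUBIC)
    cv2.imwrite("pics/"+name,im)
def world(c,u,v,d=None,pose=None):
    u=np.asarray(u,float);v=np.asarray(v,float)
    if d is None: d=c["depth"][v.astype(int),u.astype(int)]
    P=c["pose"] if pose is None else pose
    p=np.stack([(u-c["cx"])/c["fx"]*d,-(v-c["cy"])/c["fy"]*d,-d],-1)
    return p@P[:3,:3].T+P[:3,3]
E
python3 - <<'E'
from h import *
s=status.read_state(); print(s)
for n in ["scene","top"]:
    c=cap(n); save(c,n+"0.png"); print(n,[c[k] for k in("fx","fy","cx","cy")],c["pose"],[k for k in c])
    for t in ["heatsink","jig","small_heatsink","solder_sucker","solder_reel","parts_tray","flux_jar","screwdriver"]:
        for m in models.masks_of(n,t)[:3]: print(t,round(m["confidence"],2),m["extent"])
E
```

```text
pics
{'time_s': 0.0, 'joint_positions': array([ 6.24819128e+01,  3.02765970e+01,  8.21564383e+01,  7.04228628e-04,
        6.76886627e+01, -1.02287017e+01]), 'qvel': array([-0.05762657, -0.00676541,  0.1353289 ,  0.05117193, -0.03716088,
       -0.0031763 ]), 'tau': array([ 4.67739119e-04, -4.40041888e+01, -1.76588684e+01,  6.31766533e-02,
        5.81886142e-02, -1.81299079e-04]), 'position': array([0.18539   , 0.59610894, 0.22159674]), 'tcp_rot': array([[-9.54814291e-01,  2.97201425e-01, -9.91447103e-04],
       [ 2.97202825e-01,  9.54812522e-01, -1.87847424e-03],
       [ 3.88360889e-04, -2.08825493e-03, -9.99997744e-01]]), 'force': array([-0.22257368,  0.00922204, -0.18520521]), 'moment': array([-0.01828601, -0.0399296 ,  0.00821523]), 'opening': 1.0028283518142662}
scene [493.8278280618341, 493.8278280618341, 325.995171894896, 191.45888180671923] [[ 0.6897748  -0.40964727  0.59699233  1.10600739]
 [ 0.7238096   0.37008964 -0.58235154 -0.43715101]
 [ 0.01761804  0.8338002   0.55178513  0.62857927]
 [ 0.          0.          0.          1.        ]] ['img', 'depth', 'fx', 'fy', 'c
[... 656 characters left out ...]
-0.00688843  0.13245399]
 [-0.00479908  0.13622968  0.99066566  0.99445909]
 [ 0.          0.          0.          1.        ]] ['img', 'depth', 'fx', 'fy', 'cx', 'cy', 'pose']
heatsink 0.96 [377.1, 157.6, 402.8, 191.8]
jig 0.72 [141.3, 203.8, 216.3, 281.8]
jig 0.7 [241.4, 143.8, 298.1, 214.3]
jig 0.59 [223.7, 273.2, 286.2, 352.0]
small_heatsink 0.77 [346.8, 232.5, 365.1, 249.8]
solder_sucker 0.72 [252.1, 120.9, 323.8, 131.4]
solder_reel 0.59 [356.1, 112.8, 376.5, 141.4]
solder_reel 0.42 [344.7, 233.4, 362.5, 252.6]
parts_tray 0.91 [386.3, 223.7, 424.6, 253.8]
parts_tray 0.44 [219.4, 120.9, 243.3, 145.7]
flux_jar 0.71 [219.7, 119.6, 242.3, 143.0]
screwdriver 0.58 [244.1, 237.8, 308.8, 251.0]
```

View pics/scene0.png

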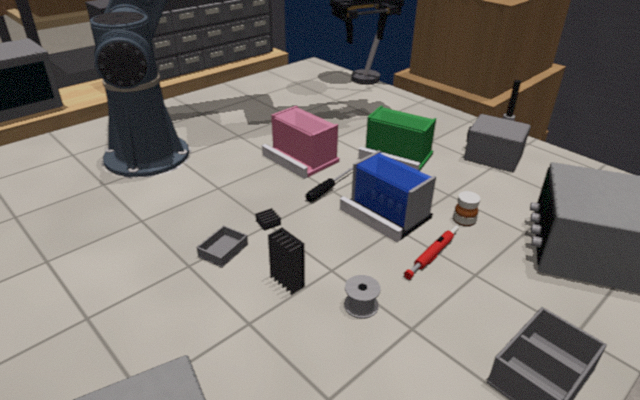

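View pics/top0.png

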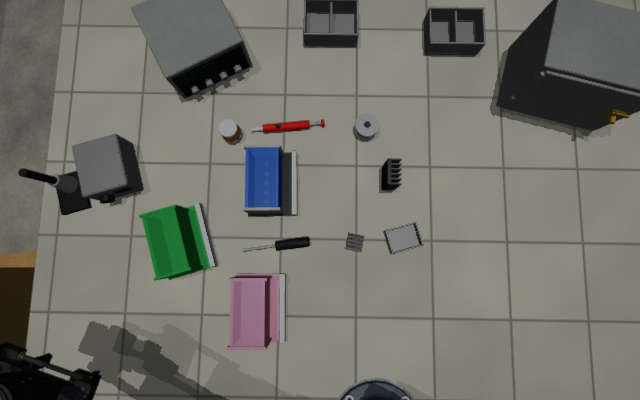

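Scene view: the tall black block is at (285,262). Its look-alikes are the small heatsink at (268,219) and the parts tray at (222,246). The blue jig is at (388,195); the green (400,135) and pink (305,138) ones aren't meant. In the top view the block is at (391,174), with its fins facing right and away from the blue jig at (270,180). Next I'll measure and take a close crop.

```bash
python3 - <<'E'
from h import *
np.set_printoptions(precision=4,suppress=True)
for n in ["top","scene"]:
    c=cap(n)
    save(c,n+"_crop.png",(210,100,450,270) if n=="top" else (240,140,480,320),3.2)
    for t in ["heatsink","heatsink_mid","heatsink_end","jig"]:
        for m in models.landmark_of(n,t)[:3]:
            u,v=m["point"]; print(n,t,round(m["confidence"],2),np.round(m["point"],1),world(c,u,v))
    vv,uu=np.mgrid[0:400,0:640]
    W=world(c,uu,vv,c["depth"]); ok=c["depth"]>0
    np.save(n+"_W.npy",W)
    m=models.masks_of(n,"heatsink")[0]["mask"]&ok
    p=W[m]; print("hs z range",np.percentile(p[:,2],[1,50,99]))
    t=p[(p[:,2]>0.09)&(p[:,2]<.12)]; 
    if len(t)>4: print("top pts",len(t),t.min(0),t.max(0),cv2.minAreaRect((t[:,:2]*1000).astype(np.float32)))
    for m in models.masks_of(n,"jig")[:3]:
        mm=m["mask"]&ok; p=W[mm]; col=c["img"][mm].mean(0); print("jig",m["confidence"],col,p.min(0),p.max(0))
        if col[2]>col[0]+20 and col[2]>col[1]+20:
            b=p[(p[:,2]>.024)&(p[:,2]<.036)]; print(len(b),cv2.minAreaRect((b[:,:2]*1000).astype(np.float32)))
    # table
    x=W[(W[...,2]<.02)&ok&(abs(W[...,0]-.6)<.2)&(abs(W[...,1]-.1)<.3)]; print("table z",np.median(x[:,2]))
E
```

```text
top heatsink 0.93 [384.  177.1] [ 0.5878 -0.0151  0.0472]
top heatsink_mid 0.58 [387.8 175.1] [ 0.5846 -0.0172  0.0906]
top heatsink_end 0.69 [394.  169.5] [ 0.5971 -0.0309  0.095 ]
top jig 0.93 [298.8 185. ] [ 0.5729  0.1947 -0.0001]
top jig 0.9 [285.4 303.1] [0.2815 0.2194 0.0145]
top jig 0.71 [287.7 129.8] [0.7129 0.2254 0.0158]
hs z range [0.0108 0.0806 0.1032]
top pts 219 [ 0.5634 -0.045   0.0903] [ 0.6237 -0.0145  0.1043] ((593.6136474609375, -29.831220626831055), (30.350616455078125, 60.331199645996094), 89.52064514160156)
jig 0.91 [37.0358 96.7609 51.1811] [ 0.3352  0.3917 -0.0041] [0.5217 0.5905 0.1099]
jig 0.77 [135.2499 104.0095 119.3344] [ 0.1674  0.2184 -0.0037] [0.353  0.3603 0.1089]
jig 0.67 [ 54.8764  74.2257 111.4957] [ 0.4935  0.1978 -0.0029] [0.6796 0.3373 0.1091]
353 ((575.0166015625, 218.18682861328125), (158.25123596191406, 37.43070602416992), 1.5669476985931396)
table z 0.0003177855801641538
scene heatsink 0.66 [332.6 186.9] [0.4328 0.2405 0.0097]
scene heatsink 0.61 [288.8 283.6] [ 0.6118 -0.0411  0.0168]
scene heatsink_mid 0.6 [286.  260.9] [ 0.6111 -0.045   
[... 181 characters left out ...]
38]
scene jig 0.83 [367.1 224.2] [0.5773 0.2005 0.0038]
scene jig 0.76 [284.1 168.7] [ 0.28    0.2218 -0.002 ]
hs z range [0.0006 0.0641 0.1024]
top pts 587 [ 0.5627 -0.049   0.0901] [ 0.6246 -0.0146  0.1036] ((593.69970703125, -31.812753677368164), (34.29850769042969, 61.85430145263672), 89.89112854003906)
jig 0.94 [48.5037 90.8288 56.4803] [ 0.1923  0.2994 -0.001 ] [0.6008 0.6588 0.1088]
jig 0.8 [ 59.887   70.4907 103.9187] [ 0.4184  0.1943 -0.0015] [0.6571 0.4655 0.1083]
809 ((552.089599609375, 315.374755859375), (183.85972595214844, 285.73016357421875), 19.152183532714844)
jig 0.61 [128.9928  86.1099  98.8435] [ 0.1004  0.2156 -0.0011] [0.356  0.4894 0.1082]
table z 0.0012098824777124761
```

View pics/scene_crop.png

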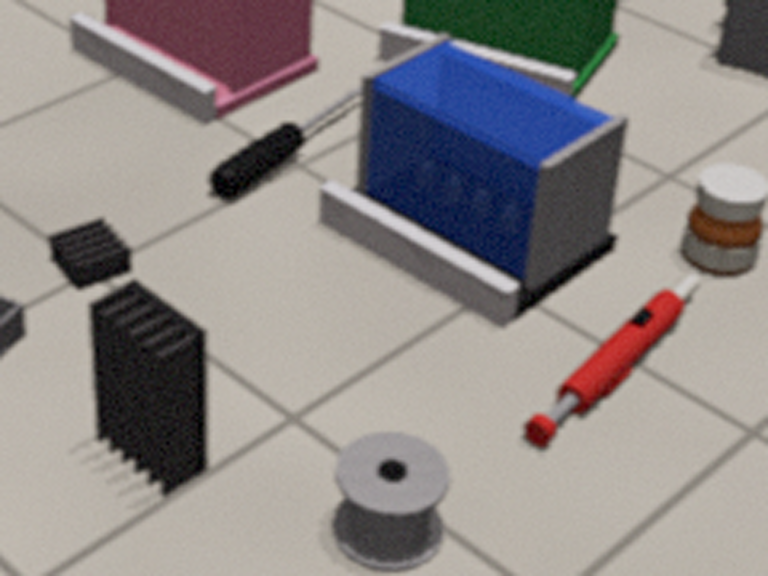

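View pics/top_crop.png

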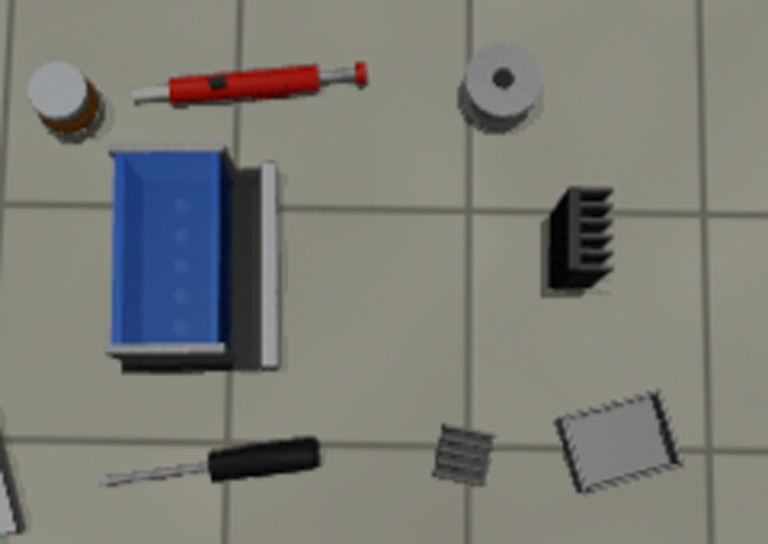

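```bash
python3 - <<'E'
from h import *
np.set_printoptions(precision=4,suppress=True)
for n in ["top","scene"]:
    W=np.load(n+"_W.npy")
    # bar: z 15..36mm
    x,y,z=W[...,0],W[...,1],W[...,2]
    m=(z>.026)&(z<.034)&(x>.48)&(x<.68)&(y>.18)&(y<.216)
    p=W[m]; print(n,"bar top",len(p),p.min(0),p.max(0))
    for a in np.arange(.5,.66,.02):
        q=p[abs(p[:,0]-a)<.01]; 
        if len(q): print(round(a,2),np.percentile(q[:,1],[0,10,50,90,100]))
    m=(z>.006)&(z<.024)&(x>.48)&(x<.68)&(y>.18)&(y<.216); p=W[m]; print("front",len(p)); 
    if len(p)>20: print(np.polyfit(p[:,0]-.575,p[:,1],1), p.min(0),p.max(0))
    # heatsink top per x
    m=(z>.094)&(z<.106)&(x>.54)&(x<.65)&(y>-.07)&(y<.02); p=W[m]
    print("hs top",len(p)); 
    for a in np.arange(.565,.63,.01):
        q=p[abs(p[:,0]-a)<.005]
        if len(q): print(round(a,3),len(q),q[:,1].min(),q[:,1].max())
E
```

```text
top bar top 298 [0.4963 0.1978 0.0261] [0.6545 0.212  0.034 ]
0.5 [0.1978 0.1981 0.203  0.208  0.2084]
0.52 [0.1983 0.1987 0.2035 0.2084 0.2088]
0.54 [0.1989 0.199  0.2038 0.2088 0.2092]
0.56 [0.1992 0.1995 0.2044 0.2092 0.2097]
0.58 [0.1998 0.2    0.205  0.2098 0.2103]
0.6 [0.2003 0.2005 0.2055 0.2103 0.2108]
0.62 [0.2006 0.2009 0.2058 0.2107 0.2111]
0.64 [0.2013 0.2016 0.2064 0.2114 0.2117]
0.66 [0.2016 0.2017 0.2079 0.2119 0.212 ]
front 95
[0.0306 0.214 ] [0.4882 0.1943 0.0061] [0.6552 0.2159 0.0222]
hs top 195
0.565 26 -0.04554173623891028 -0.014534750886016107
0.575 29 -0.046038020696806764 -0.014534472657863312
0.585 33 -0.047121140211376505 -0.014612241004637594
0.595 29 -0.046944552225882646 -0.016144775859907562
0.605 26 -0.04638720357795434 -0.016214976885699228
0.615 24 -0.04631378940813086 -0.014830784195040858
0.625 28 -0.04662125123869654 -0.016168335695674996
scene bar top 379 [0.4955 0.1943 0.026 ] [0.6564 0.2143 0.0337]
0.5 [0.1943 0.1962 0.2006 0.2067 0.2081]
0.52 [0.1951 0.1973 0.2002 0.2075 0.2105]
0.54 [0.1963 0.1979 0.201  0.2071 0.2093]
0.56 [0.1961 0.1973 0.2009 0.2084 0.2143]
0.58 [0.1962 0.1985 0.2021 0.2093 0.211 ]
0.6 [0.1977 0.1989 0.202  0.2102 0.2111]
0.62 [0.1981 0.1997 0.2033 0.2099 0.2114]
0.64 [0.1998 0.2008 0.2039 0.2106 0.2137]
0.66 [0.1997 0.2008 0.2068 0.2113 0.2117]
front 447
[0.0364 0.1995] [0.4958 0.1947 0.006 ] [0.6566 0.2153 0.024 ]
hs top 482
0.565 71 -0.04741894356124943 -0.01553052823802481
0.575 78 -0.04754667643623728 -0.015193266563230445
0.585 72 -0.047883384638701676 -0.014649943837482915
0.595 57 -0.048437922720745596 -0.014795320503653564
0.605 63 -0.04814519296919523 -0.014684891315931647
0.615 73 -0.04767213971403306 -0.015595760901623845
0.625 68 -0.04767695046163134 -0.01572525763326177
```

The top view and scene view agree. The block's fin tips are at y≈-0.047 and its base plate face at y≈-0.015, with its centre at x≈0.594 and yaw about 0 relative to world +y. The bar's front face is at y≈0.198 at x=0.575, turned about 1.5°, and spans x 0.496 to 0.655. The crops confirm a tall block with its fins facing away from the blue jig. I'll move at height to behind the fins with the fingers partly closed, about 56 mm over their backs.

Request:
send_rows([
  [-1,-0.91,0,0,0,0,0.4],
  [-1,-0.91,0,0,0,0,0.4],
  [-1,-0.91,0,0,0,0,0.4],
  [-1,-0.91,0,0,0,0,0.4],
  [-1,-0.91,0,0,0,0,0.4],
  [-1,-0.91,0,0,0,0,0.4],
  [-1,-0.91,0,0,0,0,0.4],
  [-1,-0.91,0,0,0,0,0.4],
  [-1,-0.91,0,0,0,0,0.4],
  [-1,-0.91,0,0,0,0,0.4],
  [-1,-0.91,0,0,0,0,0.4],
  [-1,-0.91,0,0,0,0,0.4],
])

```text
time_s: 3.1
position: [0.3917, 0.246, 0.2228]
tcp_rot: [[-0.955, 0.297, 0.001], [0.297, 0.955, 0.0], [-0.001, 0.001, -1.0]]
force: [0.2, -0.7, 0.4]
opening: 0.307
```

Request:
send_rows([
  [-1,-0.91,0,0,0,0,0.4],
  [-1,-0.91,0,0,0,0,0.4],
  [-1,-0.91,0,0,0,0,0.4],
  [-1,-0.91,0,0,0,0,0.4],
  [-1,-0.91,0,0,0,0,0.4],
  [-1,-0.91,0,0,0,0,0.4],
  [-1,-0.91,0,0,0,0,0.4],
  [-1,-0.91,0,0,0,0,0.4],
  [-1,-0.91,0,0,0,0,0.4],
  [-1,-0.91,0,0,0,0,0.4],
  [-1,-0.91,0,0,0,0,0.4],
  [-1,-0.91,0,0,0,0,0.4],
])

```text
time_s: 4.6
position: [0.5969, -0.1039, 0.2226]
tcp_rot: [[-0.955, 0.297, 0.0], [0.297, 0.955, 0.0], [-0.0, 0.0, -1.0]]
force: [-0.1, 0.9, 1.0]
opening: 0.299
```

Request:
send_rows([
  [0,0,0,0,0,1,0.4],
  [0,0,0,0,0,1,0.4],
  [0,0,0,0,0,1,0.4],
  [0,0,0,0,0,1,0.4],
  [0,0,0,0,0,1,0.4],
  [0,0,0,0,0,1,0.4],
  [0,0,0,0,0,1,0.4],
  [0,0,0,0,0,0.1,0.4],
  [0,0,0,0,0,0,0.4],
])

```text
time_s: 5.72
position: [0.5963, -0.1029, 0.2226]
tcp_rot: [[-0.032, 0.999, 0.0], [0.999, 0.032, -0.0], [-0.0, 0.0, -1.0]]
force: [0.3, 0.1, -0.5]
opening: 0.304
```

Request:
send_rows([
  [0,-0.1,0.9,0,0,0,0.4],
  [0,0,0.9,0,0,0,0.4],
  [0,0,0.9,0,0,0,0.4],
  [0,0,0.9,0,0,0,0.4],
  [0,0,0.9,0,0,0,0.4],
  [0,0,0.9,0,0,0,0.4],
  [0,0,0,0,0,0,0.4],
])

```text
time_s: 6.6
position: [0.5925, -0.1026, 0.0859]
tcp_rot: [[-0.031, 1.0, -0.004], [1.0, 0.031, 0.001], [0.002, -0.004, -1.0]]
force: [-0.1, -0.2, 0.1]
opening: 0.299
```

```bash
python3 - <<'E'
from h import *
save(cap("wrist"),"w1.png"); save(cap("scene"),"s1.png",(200,100,440,300),3)
E
```

```text
(no output)
```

View pics/w1.png

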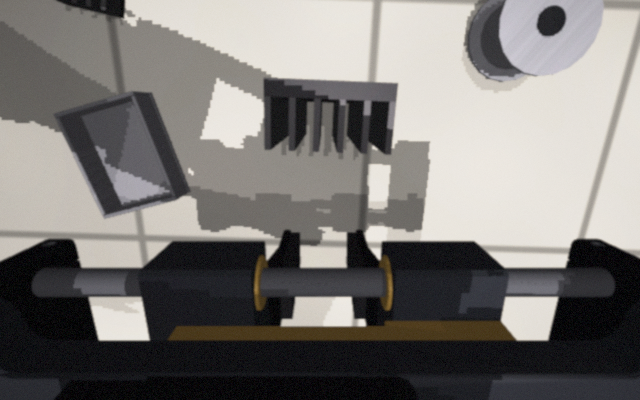

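View pics/s1.png

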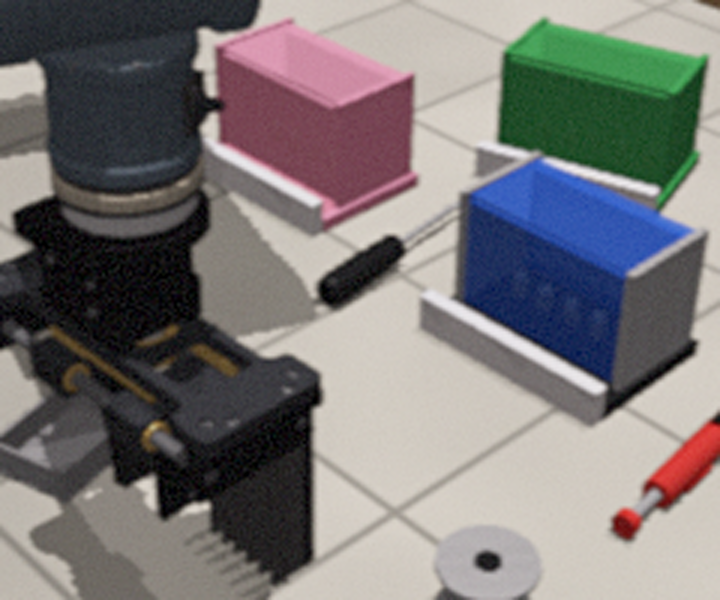

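The wrist view shows the block's top end at columns 265–397, centred on the fingers (277–375), with the fins facing them. Now I'll push slowly, high on the fins.

Request:
send_rows([
  [0.7,0,0,0,0,0,0.4],
  [0.7,0,0,0,0,0,0.4],
  [0.25,0,0,0,0,0,0.4],
  [0.25,0,0,0,0,0,0.4],
  [0.2,0,0,0,0,0,0.4],
  [0.2,0,0,0,0,0,0.4],
])

```text
time_s: 7.45
position: [0.5922, -0.0454, 0.0875]
tcp_rot: [[-0.03, 1.0, 0.0], [1.0, 0.03, -0.0], [-0.0, 0.0, -1.0]]
force: [0.9, 0.4, 0.2]
opening: 0.299
```

```bash
python3 - <<'E'
from h import *
save(cap("wrist"),"w2.png"); save(cap("scene"),"s2.png",(200,100,440,300),3)
E
```

```text
(no output)
```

View pics/w2.png

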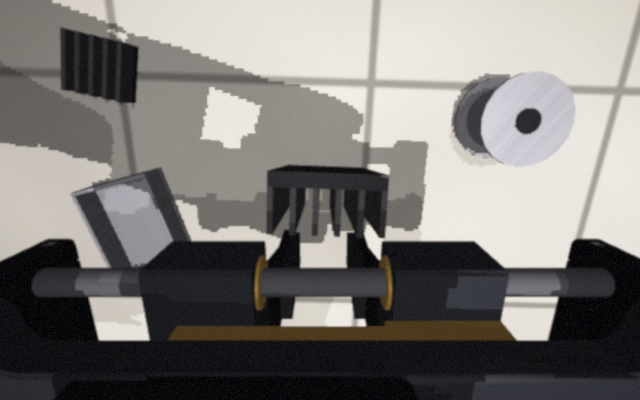

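View pics/s2.png

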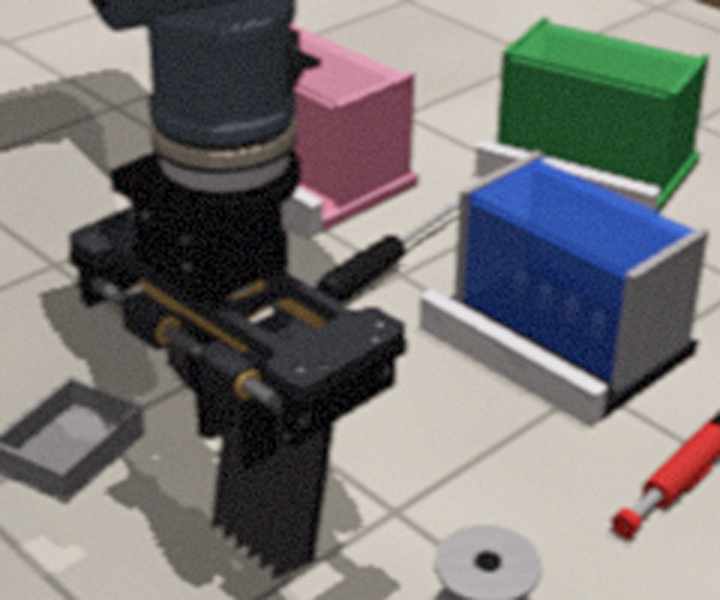

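The block is leaning about 7° and hasn't slid, so I'll continue past the balance point.

Request:
send_rows([
  [0.2,0,0,0,0,0,0.4],
  [0.2,0,0,0,0,0,0.4],
  [0.2,0,0,0,0,0,0.4],
  [0.2,0,0,0,0,0,0.4],
  [0.1,0,0,0,0,0,0.4],
  [0,0,0,0,0,0,0.4],
  [0,0,0,0,0,0,0.4],
  [0,0,0,0,0,0,0.4],
])

```text
time_s: 8.55
position: [0.5915, -0.0232, 0.0876]
tcp_rot: [[-0.03, 1.0, 0.0], [1.0, 0.03, -0.0], [-0.0, 0.0, -1.0]]
force: [-0.3, -0.3, 0.6]
opening: 0.303
```

```bash
python3 - <<'E'
from h import *
save(cap("wrist"),"w3.png"); save(cap("scene"),"s3.png",(200,100,440,300),3)
E
```

```text
(no output)
```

View pics/w3.png

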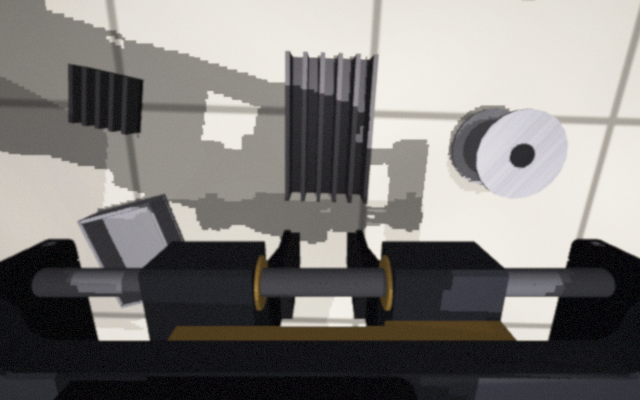

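View pics/s3.png

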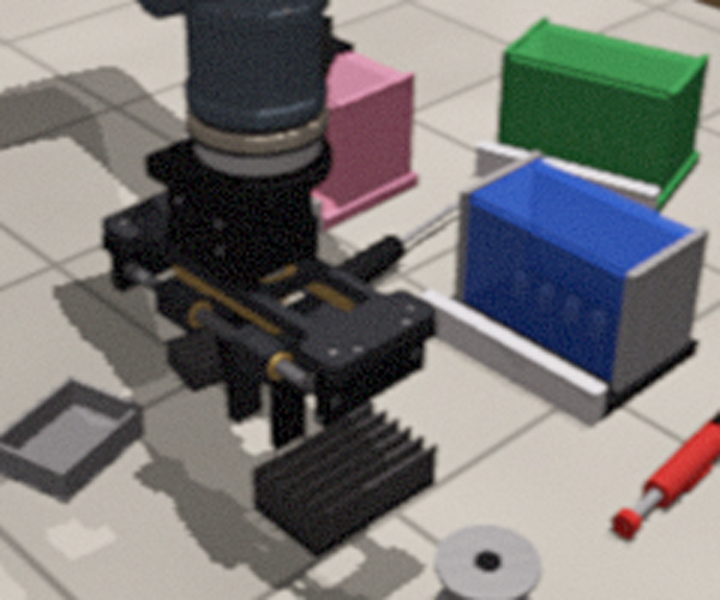

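It lies on its base plate with the fins up. I'll back off, then measure before lowering.

Request:
send_rows([
  [-0.8,0,0,0,0,0,0.4],
  [-0.8,0,0,0,0,0,0.4],
  [0,0,0,0,0,0,0.4],
])

```text
time_s: 9.02
position: [0.5931, -0.0657, 0.0876]
tcp_rot: [[-0.026, 1.0, 0.001], [1.0, 0.026, -0.001], [-0.001, 0.001, -1.0]]
force: [0.7, 0.1, -0.4]
opening: 0.303
```

```bash
cat >> h.py <<'E'
def wristcap():
    s=status.read_state(); c=cap("wrist")
    T=np.eye(4);T[:3,:3]=s["tcp_rot"];T[:3,3]=s["position"]
    c["pose"]=T@c["hand_eye"]; return c,s
def block(W,ok,y0=-.05,y1=.22):
    x,y,z=W[...,0],W[...,1],W[...,2]
    m=ok&(z>.025)&(z<.038)&(x>.54)&(x<.65)&(y>y0)&(y<y1)
    p=W[m]
    if len(p)<20: print("few",len(p)); return
    print(len(p),"x",np.percentile(p[:,0],[1,99]),"y",np.percentile(p[:,1],[0.5,99.5]),"z",np.median(p[:,2]),cv2.minAreaRect((p[:,:2]*1000).astype(np.float32)))
    for lo in np.arange(.56,.63,.01):
        q=p[abs(p[:,0]-lo)<.005]
        if len(q)>5: print(round(lo,3),np.round([q[:,1].min(),q[:,1].max()],4),end="; ")
    print()
E
python3 - <<'E'
from h import *
np.set_printoptions(precision=4,suppress=True)
vv,uu=np.mgrid[0:400,0:640]
c,s=wristcap(); save(c,"w4.png")
W=world(c,uu,vv,c["depth"]); block(W,(c["depth"]>0)&(vv<230))
for n in ("top","scene"):
    c=cap(n); W=world(c,uu,vv,c["depth"]); print(n); block(W,c["depth"]>0,y1=.18)
    if n=="top": save(c,"t4.png",(210,100,450,270),3.2)
E
```

```text
4622 x [0.5624 0.6221] y [-0.0119  0.0744] z 0.03189667844666702 ((592.2781982421875, 32.05583572387695), (88.97777557373047, 60.25564956665039), 89.6334228515625)
0.56 [-0.0122  0.0733]; 0.57 [-0.0118  0.0743]; 0.58 [-0.0119  0.0744]; 0.59 [-0.0122  0.0743]; 0.6 [-0.012   0.0751]; 0.61 [-0.0125  0.0763]; 0.62 [-0.0125  0.0764]; 
top
43 x [0.61   0.6241] y [-0.0134  0.0364] z 0.03145601844260082 ((616.5692749023438, 11.701924324035645), (14.839178085327148, 50.05929946899414), 0.5754114985466003)
0.62 [-0.0132  0.0368]; 
scene
1131 x [0.5647 0.6246] y [-0.0141  0.086 ] z 0.0306870762613094 ((594.0595703125, 36.32855224609375), (102.63479614257812, 61.79875946044922), 89.77710723876953)
0.56 [-0.0139  0.0852]; 0.57 [-0.0149  0.0865]; 0.58 [-0.0143  0.0866]; 0.59 [-0.0142  0.0871]; 0.6 [-0.0136  0.0876]; 0.61 [-0.014   0.0852]; 0.62 [-0.0149  0.0865];
```

View pics/w4.png

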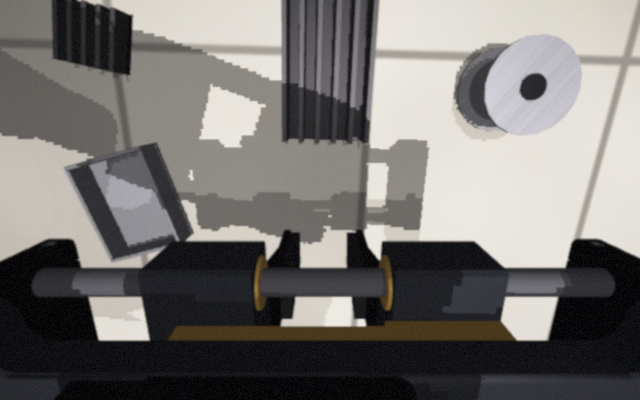

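View pics/t4.png

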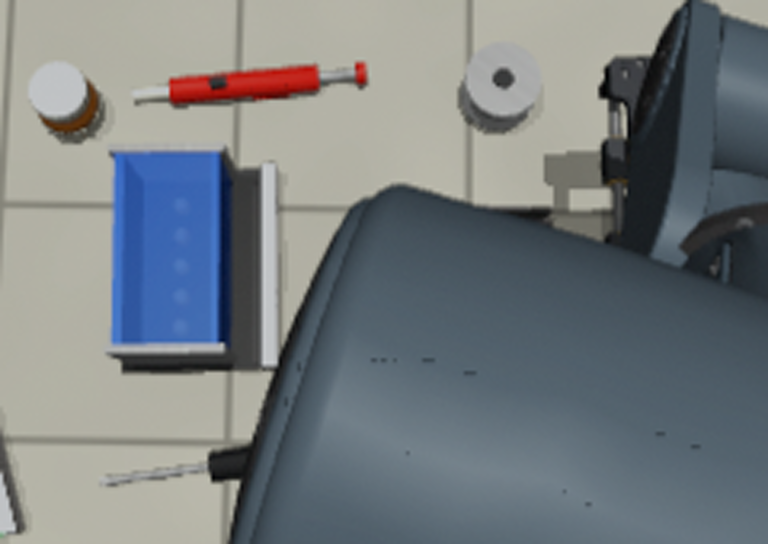

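Request:
send_rows([
  [0,0,0.9,0,0,0,0.4],
  [0,0,0.9,0,0,0,0.4],
  [0,0,0.8,0,0,0,0.4],
  [0,0,0.4,0,0,0,0.4],
  [0.5,0,0.2,0,0,0,0.4],
  [0.6,0,0,0,0,0,0.4],
  [0.3,0,0,0,0,0,0.4],
  [0.2,0,0,0,0,0,0.4],
  [0.2,0,0,0,0,0,0.4],
  [0,0,0,0,0,0,0.4],
])

```text
time_s: 10.42
position: [0.5914, -0.0178, 0.0078]
tcp_rot: [[-0.03, 1.0, 0.0], [1.0, 0.03, 0.0], [0.0, 0.0, -1.0]]
force: [0.7, 0.0, 1.1]
opening: 0.297
```

```bash
python3 - <<'E'
from h import *
np.set_printoptions(precision=4,suppress=True)
vv,uu=np.mgrid[0:400,0:640]
c,s=wristcap(); save(c,"w5.png"); print(s["position"],s["force"])
W=world(c,uu,vv,c["depth"]); block(W,(c["depth"]>0)&(vv<230))
c=cap("scene"); W=world(c,uu,vv,c["depth"]); block(W,c["depth"]>0,y1=.18); save(c,"s5.png",(200,100,440,300),3)
E
```

```text
[ 0.5914 -0.0178  0.0078] [0.7147 0.0459 1.0946]
11184 x [0.5604 0.621 ] y [0.0036 0.0939] z 0.031861543927462974 ((590.8720703125, 47.55547332763672), (60.50988006591797, 93.2231674194336), 1.7519381046295166)
0.56 [0.0024 0.0931]; 0.57 [0.0003 0.0936]; 0.58 [0.0005 0.0939]; 0.59 [0.0033 0.094 ]; 0.6 [0.0013 0.0943]; 0.61 [0.0015 0.0945]; 0.62 [0.0021 0.0948]; 
128 x [0.5633 0.6214] y [-0.0315  0.0937] z 0.031048180499216094 ((592.5866088867188, 31.325790405273438), (61.294822692871094, 124.97511291503906), 1.635208249092102)
0.57 [-0.0317  0.0932]; 0.58 [-0.0305 -0.0158]; 0.61 [-0.0307 -0.0051]; 0.62 [-0.0298  0.0946];
```

View pics/s5.png

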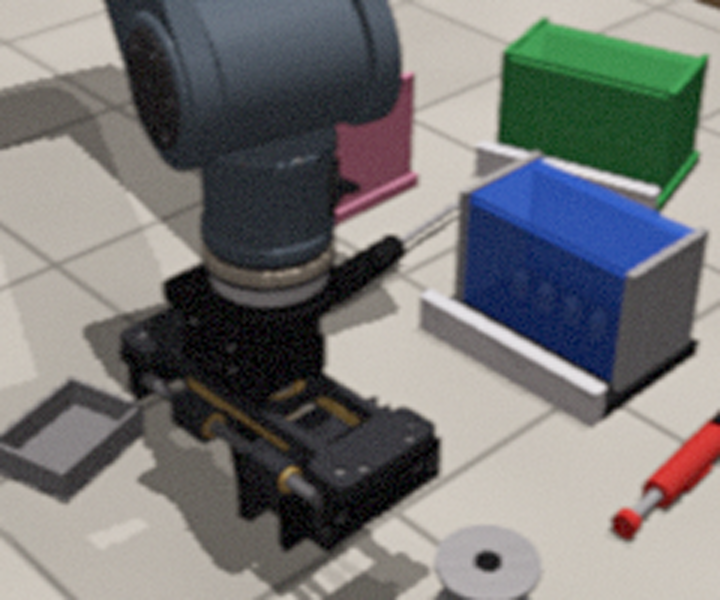

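View pics/w5.png

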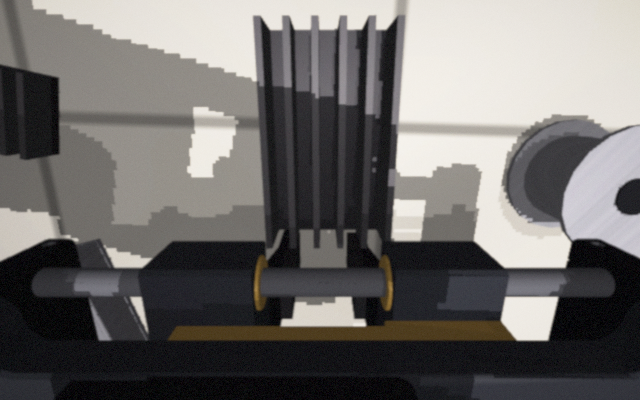

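Contact is made and the block has aligned to the tool yaw, about 1.7° and matching the bar. Its leading end is at y≈0.094, so about 0.104 m remains. I'll push most of the way.

Request:
send_rows([
  [0.2,0,0,0,0,0,0.4],
  [0.35,0,0,0,0,0,0.4],
  [0.4,0,0,0,0,0,0.4],
  [0.4,0,0,0,0,0,0.4],
  [0.4,0,0,0,0,0,0.4],
  [0.4,0,0,0,0,0,0.4],
  [0.4,0,0,0,0,0,0.4],
  [0.4,0,0,0,0,0,0.4],
  [0.3,0,0,0,0,0,0.4],
  [0.2,0,0,0,0,0,0.4],
  [0.1,0,0,0,0,0,0.4],
  [0,0,0,0,0,0,0.4],
])

```text
time_s: 12.02
position: [0.5886, 0.0708, 0.0075]
tcp_rot: [[-0.03, 1.0, -0.0], [1.0, 0.03, 0.0], [0.0, -0.0, -1.0]]
force: [0.9, 0.0, 0.7]
opening: 0.3
```

```bash
cat >> h.py <<'E'
def ends(W,ok):
    "per-x gap profile: lead end and bar top front edge, z 22..38mm"
    x,y,z=W[...,0],W[...,1],W[...,2]
    for a in np.arange(.50,.66,.01):
        m=ok&(abs(x-a)<.005)&(z>.024)&(z<.038)&(y>.12)&(y<.22); q=np.sort(y[m])
        if len(q)<5: continue
        d=np.diff(q); i=d.argmax(); print(round(a,3),"first",q[0].round(4),"gap",q[i].round(4),q[i+1].round(4),"last",q[-1].round(4))
E
python3 - <<'E'
from h import *
np.set_printoptions(precision=4,suppress=True)
vv,uu=np.mgrid[0:400,0:640]
c,s=wristcap(); save(c,"w6.png"); print(s["position"],s["force"])
W=world(c,uu,vv,c["depth"]); block(W,(c["depth"]>0)&(vv<230),y1=.192); ends(W,(c["depth"]>0))
c=cap("scene"); save(c,"s6.png",(240,130,480,310),3)
E
```

```text
[0.5886 0.0708 0.0075] [0.8523 0.0391 0.6604]
11268 x [0.5576 0.6184] y [0.0924 0.1826] z 0.03181166716463331 ((588.052490234375, 136.54791259765625), (60.55362319946289, 92.8247299194336), 1.966857671737671)
0.56 [0.0896 0.1816]; 0.57 [0.0903 0.1821]; 0.58 [0.0916 0.1823]; 0.59 [0.0919 0.1827]; 0.6 [0.0925 0.1835]; 0.61 [0.0912 0.1836]; 0.62 [0.0911 0.184 ]; 
0.56 first 0.12 gap 0.1465 0.1468 last 0.1818
0.57 first 0.1202 gap 0.1365 0.1368 last 0.1821
0.58 first 0.12 gap 0.1451 0.1455 last 0.1823
0.59 first 0.12 gap 0.1236 0.1239 last 0.1827
0.6 first 0.1201 gap 0.1486 0.149 last 0.1835
0.61 first 0.1201 gap 0.1383 0.1387 last 0.1836
0.62 first 0.12 gap 0.1775 0.1779 last 0.184
```

View pics/s6.png

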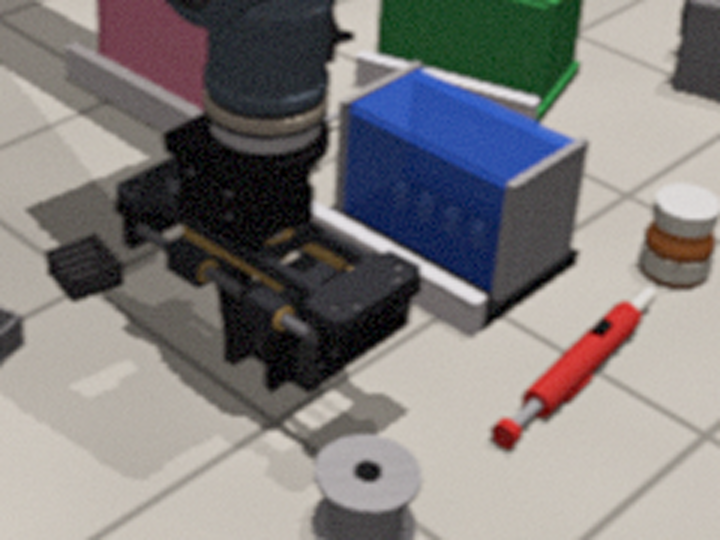

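View pics/w6.png

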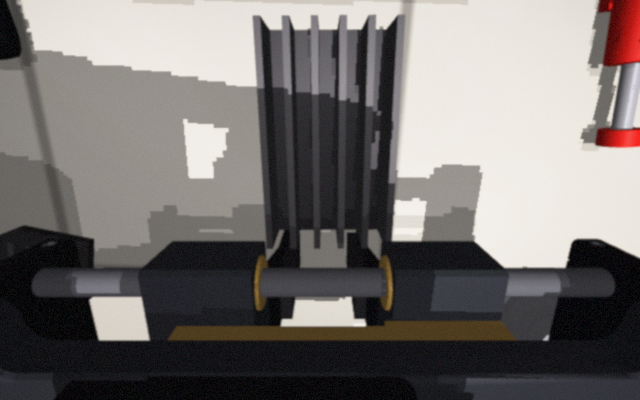

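About 15 mm remains. From here I'll creep in and watch the force.

Request:
send_rows([
  [0.1,0,0,0,0,0,0.4],
  [0.1,0,0,0,0,0,0.4],
  [0.1,0,0,0,0,0,0.4],
  [0.1,0,0,0,0,0,0.4],
  [0.05,0,0,0,0,0,0.4],
  [0.05,0,0,0,0,0,0.4],
])

```text
time_s: 12.88
position: [0.5883, 0.0832, 0.0076]
tcp_rot: [[-0.03, 1.0, 0.0], [1.0, 0.03, -0.0], [-0.0, 0.0, -1.0]]
force: [0.4, -1.4, -0.1]
opening: 0.303
```

Request:
send_rows([
  [0.04,0,0,0,0,0,0.4],
  [0.04,0,0,0,0,0,0.4],
])

```text
time_s: 13.12
position: [0.5883, 0.0852, 0.0076]
tcp_rot: [[-0.03, 1.0, 0.0], [1.0, 0.03, -0.0], [-0.0, 0.0, -1.0]]
force: [0.5, -1.3, 0.1]
opening: 0.302
```

Request:
send_rows([
  [0.03,0,0,0,0,0,0.4],
  [0.03,0,0,0,0,0,0.4],
])

```text
time_s: 13.38
position: [0.5882, 0.0867, 0.0075]
tcp_rot: [[-0.03, 1.0, -0.0], [1.0, 0.03, -0.0], [-0.0, -0.0, -1.0]]
force: [0.0, -1.8, 0.5]
opening: 0.299
```

Request:
send_rows([
  [0.03,0,0,0,0,0,0.4],
  [0.03,0,0,0,0,0,0.4],
])

```text
time_s: 13.62
position: [0.5882, 0.0882, 0.0076]
tcp_rot: [[-0.03, 1.0, 0.0], [1.0, 0.03, -0.0], [-0.0, 0.0, -1.0]]
force: [-0.1, -1.3, 1.4]
opening: 0.302
```

Request:
send_rows([
  [0.03,0,0,0,0,0,0.4],
  [0.03,0,0,0,0,0,0.4],
])

```text
time_s: 13.88
position: [0.5881, 0.0893, 0.0076]
tcp_rot: [[-0.03, 1.0, 0.0], [1.0, 0.03, -0.001], [-0.001, 0.0, -1.0]]
force: [-0.1, -4.9, 0.2]
opening: 0.3
```

Request:
send_rows([
  [0.03,0,0,0,0,0,0.4],
  [0,0,0,0,0,0,0.4],
])

```text
time_s: 14.12
position: [0.5881, 0.0894, 0.0076]
tcp_rot: [[-0.03, 1.0, -0.0], [1.0, 0.03, -0.001], [-0.001, -0.0, -1.0]]
force: [0.3, -5.9, 0.2]
opening: 0.299
```

Request:
send_rows([
  [0.03,0,0,0,0,0,0.4],
  [0,0,0,0,0,0,0.4],
])

```text
time_s: 14.38
position: [0.5881, 0.0894, 0.0076]
tcp_rot: [[-0.03, 1.0, -0.0], [1.0, 0.03, -0.002], [-0.002, -0.0, -1.0]]
force: [-0.9, -8.8, 1.8]
opening: 0.298
```

The TCP has stopped at 0.0894 and the force is rising, so the block is on the bar. I'll press a little more to square it, then back off straight.

Request:
send_rows([
  [0.06,0,0,0,0,0,0.4],
  [0,0,0,0,0,0,0.4],
])

```text
time_s: 14.62
position: [0.5881, 0.0896, 0.0076]
tcp_rot: [[-0.031, 1.0, -0.0], [1.0, 0.031, -0.004], [-0.004, -0.001, -1.0]]
force: [-1.0, -13.2, 0.9]
opening: 0.3
```

Request:
send_rows([
  [-0.2,0,0,0,0,0,0.4],
  [-0.4,0,0,0,0,0,0.4],
  [-0.8,0,0,0,0,0,0.4],
  [-0.8,0,0,0,0,0,0.4],
  [0,0,-0.9,0,0,0,0.4],
  [0,0,-0.9,0,0,0,0.4],
  [0,0,-0.9,0,0,0,0.4],
  [0,0,-0.9,0,0,0,0.4],
  [0,0,-0.9,0,0,0,0.4],
  [0,0,-0.9,0,0,0,0.4],
  [0,0,0,0,0,0,0.4],
])

```text
time_s: 16.0
position: [0.591, 0.0365, 0.1442]
tcp_rot: [[-0.029, 1.0, 0.004], [1.0, 0.029, -0.001], [-0.001, 0.004, -1.0]]
force: [-0.3, 0.4, -1.0]
opening: 0.299
```

```bash
python3 - <<'E'
from h import *
np.set_printoptions(precision=4,suppress=True)
vv,uu=np.mgrid[0:400,0:640]
c,s=wristcap(); save(c,"w7.png"); print(s["position"],s["force"])
W=world(c,uu,vv,c["depth"]); block(W,(c["depth"]>0)&(vv<230),y1=.194); ends(W,(c["depth"]>0))
c=cap("scene"); save(c,"s7.png",(280,130,460,280),4.4)
W=world(c,uu,vv,c["depth"]); block(W,(c["depth"]>0),y0=.06,y1=.194); ends(W,(c["depth"]>0))
E
```

```text
[0.591  0.0365 0.1442] [-0.3315  0.4443 -0.978 ]
3095 x [0.5568 0.6177] y [0.1009 0.1925] z 0.031904098323439045 ((587.3133544921875, 147.46038818359375), (60.24129867553711, 93.35546875), 2.0587880611419678)
0.56 [0.0998 0.1931]; 0.57 [0.1003 0.192 ]; 0.58 [0.1006 0.1934]; 0.59 [0.1016 0.1929]; 0.6 [0.1018 0.1934]; 0.61 [0.1021 0.1937]; 0.62 [0.1025 0.1933]; 
0.56 first 0.1203 gap 0.1921 0.1931 last 0.1931
0.57 first 0.1206 gap 0.1222 0.123 last 0.192
0.58 first 0.1202 gap 0.1925 0.1934 last 0.1934
0.59 first 0.1205 gap 0.1438 0.1446 last 0.1929
0.6 first 0.12 gap 0.1941 0.195 last 0.195
0.61 first 0.1201 gap 0.1498 0.1507 last 0.1937
0.62 first 0.1204 gap 0.1764 0.1776 last 0.1933
874 x [0.5586 0.6203] y [0.0985 0.1934] z 0.030701090290651267 ((589.4998779296875, 146.51092529296875), (62.71479415893555, 97.93013763427734), 3.3932483196258545)
0.56 [0.0969 0.1937]; 0.57 [0.0986 0.1934]; 0.58 [0.0981 0.1929]; 0.59 [0.0981 0.1938]; 0.6 [0.0986 0.193 ]; 0.61 [0.0992 0.1932]; 0.62 [0.0992 0.1933]; 
0.5 first 0.195 gap 0.2067 0.2087 last 0.2091
0.51 first 0.1953 gap 0.2025 0.2073 last 0.2082
0.52 first 0.1962 gap 0.1994 0.2008 last 0.2093
0.53 first 0.1963 gap 0.2045 0.2061 last 0.2083
0.54 first 0.1966 gap 0.1996 0.2018 last 0.2086
0.55 first 0.196 gap 0.2049 0.2072 last 0.2098
0.56 first 0.1202 gap 0.2084 0.211 last 0.211
0.57 first 0.1201 gap 0.1586 0.1609 last 0.2094
0.58 first 0.1203 gap 0.1653 0.168 last 0.2113
0.59 first 0.1215 gap 0.158 0.1627 last 0.2102
0.6 first 0.1204 gap 0.1779 0.1835 last 0.2107
0.61 first 0.1205 gap 0.1932 0.196 last 0.212
0.62 first 0.1202 gap 0.1933 0.1962 last 0.2101
0.63 first 0.1986 gap 0.2019 0.2039 last 0.2118
0.64 first 0.2004 gap 0.2074 0.2097 last 0.2122
0.65 first 0.1996 gap 0.2034 0.205 last 0.2129
0.66 first 0.2001 gap 0.2085 0.2108 last 0.2108
```

View pics/s7.png

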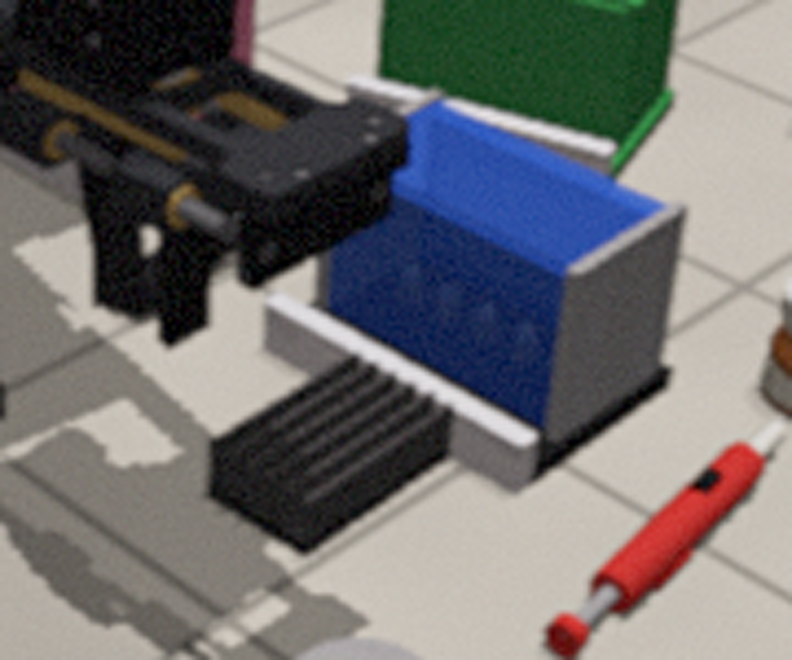

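View pics/w7.png

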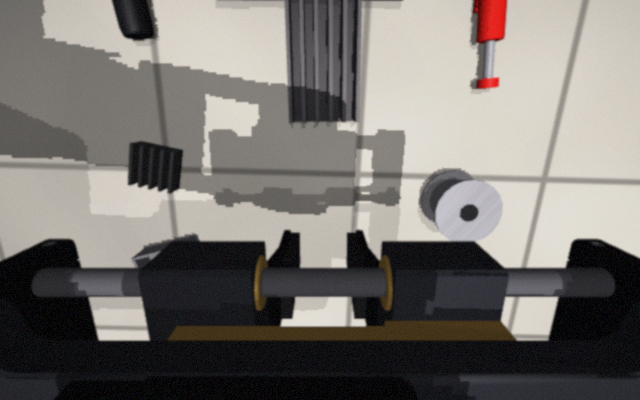

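The block sits against the bar with its whole width on it. To check squareness, I'll look at the bar and block in one wrist picture from higher up.

Request:
send_rows([
  [0,0,-1,0,0,0,0.4],
  [0,0,-1,0,0,0,0.4],
  [0.8,0,-1,0,0,0,0.4],
  [0.8,0,0,0,0,0,0.4],
  [0.8,0,0,0,0,0,0.4],
  [0,0,0,0,0,0,0.4],
  [0,0,0,0,0,0,0.4],
])

```text
time_s: 16.98
position: [0.5873, 0.0977, 0.2164]
tcp_rot: [[-0.031, 1.0, -0.002], [1.0, 0.031, -0.0], [-0.0, -0.002, -1.0]]
force: [0.2, 0.8, 0.2]
opening: 0.301
```

```bash
python3 - <<'E'
from h import *
np.set_printoptions(precision=4,suppress=True)
vv,uu=np.mgrid[0:400,0:640]
c,s=wristcap(); save(c,"w8.png"); print(s["position"],s["tcp_rot"][:,0])
W=world(c,uu,vv,c["depth"]); ok=c["depth"]>0; x,y,z=W[...,0],W[...,1],W[...,2]
save(c,"w8c.png",(180,0,480,220),2.6)
def edge(x0,x1,ya,yb,f):
    X=[];Y=[]
    for a in np.arange(x0,x1,.003):
        m=ok&(abs(x-a)<.0015)&(z>.026)&(z<.038)&(y>ya)&(y<yb)
        if m.sum()>2: X.append(a);Y.append(f(y[m]))
    X=np.array(X);Y=np.array(Y); 
    if len(X)<4: return len(X)
    p=np.polyfit(X-.588,Y,1); return np.degrees(np.arctan(p[0])),p[1],np.std(Y-np.polyval(p,X-.588)),len(X)
print("bar front left",edge(.50,.555,.185,.225,np.min)); print("right",edge(.622,.652,.185,.225,np.min))
print("bar back",edge(.5,.652,.19,.217,np.max))
print("trail",edge(.560,.616,.06,.18,np.min))
m=ok&(z>.026)&(z<.038)&(y>.09)&(y<.18)&(x>.54)&(x<.64)
X=[];Y0=[];Y1=[]
for b in np.arange(.105,.18,.004):
    q=x[m&(abs(y-b)<.002)]; X.append(b);Y0.append(q.min());Y1.append(q.max())
print("sides deg",[np.degrees(np.arctan(-np.polyfit(X,Y,1)[0])) for Y in (Y0,Y1)],np.mean(Y0),np.mean(Y1))
E
```

```text
[0.5873 0.0977 0.2164] [-0.0306  0.9995 -0.0004]
bar front left (np.float64(1.7144747334754702), np.float64(0.20145415507596745), np.float64(4.7231762165822454e-05), 19)
right (np.float64(1.5572579487373641), np.float64(0.20158490088604328), np.float64(5.460543348486201e-05), 11)
bar back (np.float64(1.190680554130851), np.float64(0.21258993749771812), np.float64(0.00026246725825079565), 51)
trail (np.float64(4.030803192043591), np.float64(0.1165808316853835), np.float64(0.02449903660417287), 13)
sides deg [np.float64(1.9549215401099487), np.float64(2.0463266911608677)] 0.5578035853537211 0.6169969076257554
```

View pics/w8c.png

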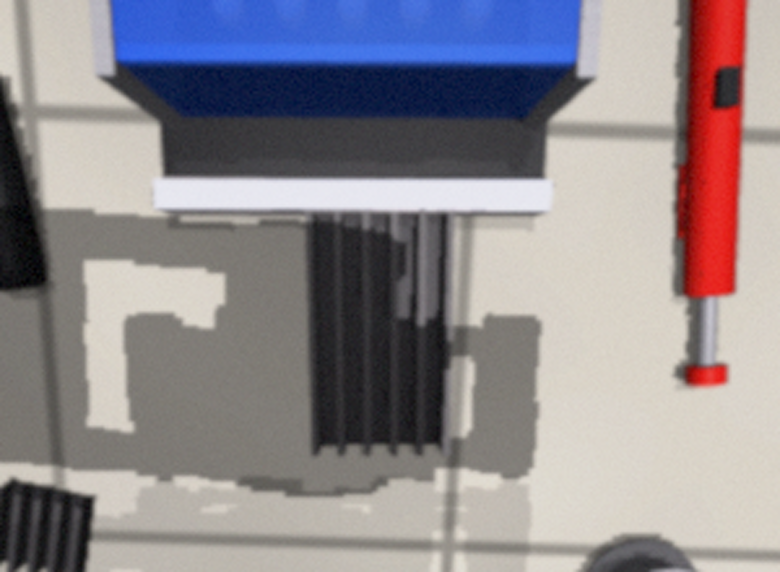

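In one picture, the bar front reads about 1.65° and the block's sides about 2.0°, so it is square to within about 0.4°. The end shows no gap at the bar. Handing in.

```bash
python3 - <<'E'
from h import *
print(status.read_state()["force"]); print(bot.hand_in())
E
```

```text
[-0.71681471 -0.61760905 -1.10215526]
the job is handed in; nothing more can be done
None
```

The heatsink is lying on its base plate, fins up, with its leading end against the blue jig's stop bar. The job is handed in, with about 17 of the 51 s used. I tipped the block by pushing high on the fins with both fingertips. Then I pushed it low on its trailing end until the bar stopped it, with 13 N at the last reading, and backed the arm off clear.

**Last checks:**
- **Flush:** the fingers stopped advancing while the force rose, and the close picture shows no gap at the bar.
- **Width on the bar:** the block spans x 0.558–0.617 and the bar spans 0.496–0.655, so its whole width is on it.
- **Square:** the block's sides read about 2.0° and the bar's front about 1.65°, so they agree to about 0.4°, which is about the spread between my edge readings.
- **Unreliable readings:** a line fit to the trailing edge in that last picture scattered too much to use. The bar's back edge read 1.2°. An earlier rough fit from the scene camera put the block at 3.4°, but I trusted the wrist view, which shows block and bar together.
- **Bystanders:** I saw nothing else moved in the pictures, but I did not re-measure every item.

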